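# Pin an earbud carrier into its tilted gluing dock

### The job

Lock the earbud carrier into the tilted dock: take the orange-headed locking pin out of the rack and put it through the slot in the green bridge and on through the hole in the black carrier beneath, fully home with its collar flat on the bridge, and let go of it there. Where along the slot the carrier's hole lies differs from carrier to carrier, so feel for it gently without forcing the pin, and leave the blue pin and everything else where they are.

Things in the scene. Friction and masses are not known exactly. Their poses are not given: they have to be found in the camera images.
- lock_pin: Steel locking pin with orange head, about 60 g, upright in the rack at the start. Origin on its axis at the collar's underside; z runs towards the head. Collar 24 mm across, z 0 to 4; round orange head 16 mm across, z 4 to 34 (grip here); shank 10 mm across, z 0 to -34, the last 1.5 mm tapering to a flat nose 8 mm across.
- lock_pin_tip (a point): Centre of the locking pin's nose, 34 mm below the collar's underside.
- bridge: Green strap fixed across the upper part of the dock, 44 x 150 x 8 mm. Origin: centre of its slot, on the top face; z: outward normal of that face, 35 degrees from vertical, from where the pin enters; y along the slot; x up the slope. Slot 12 mm wide (x), 46 mm long (y), straight through. The carrier's tongue lies 1 mm under the strap.
- dock: Fixed aluminium stand, 180 x 160 mm, 140 mm high, slope facing its -x; origin at the centre of its underside, z up. On the slope lies the black carrier with a white and green nest below the bridge. Its tongue under the bridge is 10 mm thick, with a round 12 mm through hole at bridge x = 0 and bridge y anywhere from -16 to 16 mm (not measured); free space below.
- rack: Grey pin rack fixed to the table, 50 x 180 x 45 mm (x, y, z) with three 14.5 mm holes, 40 mm deep, in its top at y = -60, 0 and 60 mm. Origin at the centre of its underside. The two pins stand in the outer holes, collars on the top face; which is in which differs.
- thick_pin: Blue-headed pin with a 13 mm shank, too thick for the slot; otherwise the shape and origin of the locking pin. Stands in the rack; leave it.
- solvent: Bystander: clear bottle with a blue cap, 50 mm across, 120 mm high; origin at the centre of its underside.
- glue_jar: Bystander: amber glass jar, 40 mm across, 50 mm high; origin at the centre of its underside.
- screwdriver: Bystander: screwdriver lying on the table along its x, handle to -x, about 200 mm long.
- case: Bystander: white earbud case, 46 x 58 x 24 mm; origin at the centre of its underside.
- weight: Bystander: brass weight with a knob, 36 mm across, 50 mm high; origin at the centre of its underside.

How it is judged:
By the outcome, as a careful person would: the job done as asked, in the order asked, and still so for the second after the job is handed in, with the robot touching nothing.
It also fails if it takes over 61 s, if anything falls off the work surface, if the arm or the gripper's body presses on something with over 40 N, if the wrist force passes 120 N, or if a joint passes its speed limit or range.

### The arm

A 6-joint arm with a two-finger parallel gripper is mounted at the origin on the work surface. World frame = base frame: x ahead of the robot, y to its left, z up, the work surface at z = 0. Lengths are in mm, angles in rad, forces in N, time in s.
With the tool pointing down it reaches from about 350 to 850 mm from the base axis. Payload 8.1 kg.
Tool frame: the origin (TCP) lies midway between the tips of the shut fingers; the grasp point (between the pads) lies bot.tcp_to_grasp behind it (bot.tcp_to_grasp is the distance from the TCP to the grasp point, in mm); z points along the fingers, y is the line along which they close (so a half turn about z gives the same grasp; the last joint's range is limited). The gripper opens to 93 mm and grips with 3 to 60 N. Pads are 15 mm wide; open, the fingers measure 128 mm over their backs; the gripper's body (75 mm by 188 mm) begins 65 mm behind the grasp point.
Start: joints at [1.137, 0.13, 1.488, -0, 1.523, -0.085], TCP at [205.041, 563.882, 218.635] pointing down, gripper open.
Joint ranges: [-2.96, 2.96], [-0.89, 2.26], [0.02, 2.5], [-1.34, 4.48], [0, 2.73], [-2.66, 2.66]. Speed limits (rad/s): [2.39, 2.39, 2.79, 3.14, 3.14, 3.14].

### API

Orientations are given as a unit quaternion [x, y, z, w].
In Python, from station import bot gives the robot as it stands.
- The arm moves only by the tool servo_tool, never from a script. Its argument "motion" is a list of rows, each a list of 6 numbers: the shift along the tool's x, y, z in mm, then the turn, a rotation vector about the tool's x, y, z in rad. A call has exactly 10 rows; each row is the pose to reach, as a shift and turn from the pose commanded when the call began, along the tool's axes at that moment; what a row does not reach only later rows make up. A row lasts 1/10 s, in which the tool goes at most 50 mm and 8.59 degrees, less where a joint would pass 70% of its speed; a pose out of reach is approached as far as the arm can. A call with a gripper value outside its range is refused whole. "gripper" is the opening, from 0 (shut) to 1 (fully open), set as the call begins (left out, the last holds). The fingers move at their own pace and stop on an object; the grip force is fixed at half the most. Time passes only in rows, so rows that repeat a pose let the fingers close, or fill a call up. It gives the time, the measured TCP pose, the force, the opening and the grip force at its end, in the units of the state.
- bot.state(): the state, without advancing time (a new reading comes with each control period).
- bot.get_image(name): name is "scene" or "top"; returns the picture (400x640x3 uint8, red, green, blue); there is no depth.
- bot.camera_params(name): a dict with "fx", "fy", "cx", "cy" (pixels), "R" (3x3) and "t" (3): a world point X has camera coordinates R X + t. Camera axes: x right, y down, z forward; pixel columns grow to the right and rows downward; lengths in mm; the calibration is good to about 2 mm. A picture is of the moment at which its call begins. camera_params takes no time and is no camera call.
- bot.hand_in(): hands the job in; it is judged then, once.
The state is a dict: "time_s": time; "joint_positions": joint angles; "joint_vel": joint speeds; "joint_efforts": joint torques, N m; "position": TCP position; "orientation": TCP orientation; "ft_force": force on the tool from outside, world axes, zero at the start; "torque": the same for the moment, N m; "finger_gap": opening from 0.0 (shut) to 1.0 (fully open); "finger_force": force on a finger pad.
Only numpy, scipy, OpenCV 4.12 (cv2) and the standard library are available. Lean on these libraries where they do the work, as an engineer would, in place of code of your own. Each camera call takes 0.05 s, during which the arm holds its last target. There are 200 camera calls.

## Working session

There is one attempt and no reset: what is moved stays moved. The work goes in short steps, Python scripts to look and compute and a tool call to move; the robot and the scene stay as the last step left them, time stands still between calls to the robot, and variables do not carry over. Pictures are saved under pics/ and viewed, at most 10 in all, crops included, and the job is handed in when it is done.

Besides the shell and the picture viewer there is one more tool, called after "Call:" in YAML: its name, and indented under it one key for each argument. servo_tool: Moves the arm, as the interface text tells. Its arguments: {"type":"object","properties":{"motion":{"type":"array","items":{"type":"array","items":{"type":"number"}}},"gripper":{"type":"number"}},"required":["motion"]}

```bash
ls; mkdir -p pics
python3 - <<'E'
from station import bot
import cv2,numpy as np
for n in("scene","top"):
    im=bot.get_image(n); cv2.imwrite(f"pics/{n}0.png",im[:,:,::-1]); p=bot.camera_params(n)
    R=np.array(p["R"]);t=np.array(p["t"]);print(n,p["fx"],p["cx"],p["cy"],(-R.T@t).round(),R.round(3).tolist())
print(bot.tcp_to_grasp,bot.state())
E
```

```text
pics
scene 460.3168362123244 321.6657428960289 195.78632164528125 [ 866. -405. 1069.] [[0.772, 0.636, 0.009], [0.558, -0.669, -0.491], [-0.306, 0.384, -0.871]]
top 476.1798481754383 316.79347223753905 195.27049887051078 [ 374.   26. 1308.] [[-0.023, -1.0, 0.01], [-0.993, 0.022, -0.12], [0.12, -0.013, -0.993]]
18.8 {'time_s': 0.1, 'joint_positions': array([ 1.13660550e+00,  1.31083028e-01,  1.48913890e+00, -1.15147004e-05,
        1.52302861e+00, -8.53888427e-02]), 'joint_vel': array([ 0.0005425 , -0.00164272, -0.00311938,  0.00032064, -0.00066684,
       -0.00063435]), 'joint_efforts': array([ 9.02642078e-04, -5.61343610e+01, -4.93091154e+01,  7.70014361e-02,
        2.94348376e-02, -6.11347696e-05]), 'position': array([204.82451086, 563.41318338, 217.71121257]), 'orientation': array([ 1.73517910e-01,  9.84830365e-01, -8.02603897e-04, -2.07379099e-04]), 'ft_force': array([-0.07498764,  0.17318231,  0.17442787]), 'torque': array([-0.03231792, -0.00678913,  0.00394998]), 'finger_force': 0.0, 'finger_gap': 0.9994979735737505}
```

View pics/scene0.png

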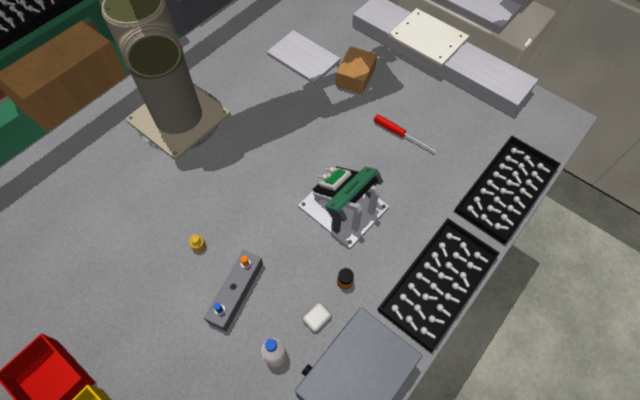

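View pics/top0.png

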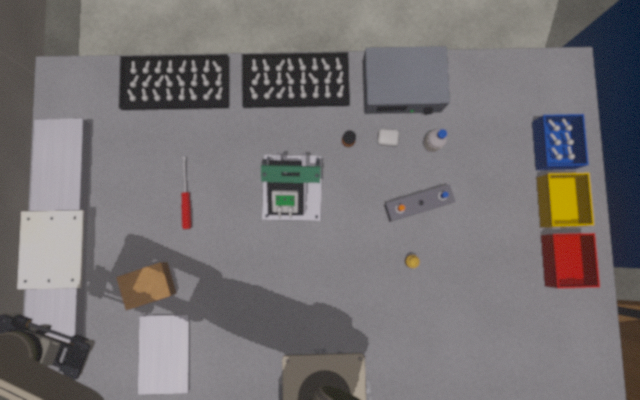

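The scene view shows the orange pin head at (245,261), the blue one at (219,308), and the green bridge around (353,192). In the top view the orange pin is at (401,209), the blue at (444,196), the bridge at (291,173) and its dark slot at (290,174).

```bash
cat > h.py <<'E'
import cv2,numpy as np
from station import bot
P={n:bot.camera_params(n) for n in("scene","top")}
def ray(n,uv):
    p=P[n];R=np.array(p["R"]);t=np.array(p["t"])
    d=R.T@np.array([(uv[0]-p["cx"])/p["fx"],(uv[1]-p["cy"])/p["fy"],1.]);return -R.T@t,d/np.linalg.norm(d)
def plane(n,uv,z):
    c,d=ray(n,uv);return c+d*(z-c[2])/d[2]
def tri(a,b):
    (c1,d1),(c2,d2)=ray("scene",a),ray("top",b)
    s=np.linalg.lstsq(np.c_[d1,-d2],c2-c1,rcond=None)[0]
    p,q=c1+s[0]*d1,c2+s[1]*d2;return (p+q)/2,np.linalg.norm(p-q)
def proj(n,X):
    p=P[n];c=np.array(p["R"])@X+np.array(p["t"]);return np.array([p["fx"]*c[0]/c[2]+p["cx"],p["fy"]*c[1]/c[2]+p["cy"]])
def blobs(im,lo,hi,roi,amin=8):
    x0,y0,x1,y1=roi;m=cv2.inRange(cv2.cvtColor(im[y0:y1,x0:x1],cv2.COLOR_RGB2HSV),lo,hi)
    k,_,st,c=cv2.connectedComponentsWithStats(m)
    return m,[(c[i]+[x0,y0],st[i,4]) for i in range(1,k) if st[i,4]>=amin]
E
python3 - <<'E'
from h import *
S=cv2.imread("pics/scene0.png")[:,:,::-1];T=cv2.imread("pics/top0.png")[:,:,::-1]
O=((5,150,120),(20,255,255));B=((105,130,100),(125,255,255));G=((65,90,30),(90,255,255))
rs=(200,240,270,330);rt=(380,180,460,225)
o=[blobs(S,*O,rs)[1],blobs(T,*O,rt)[1]];b=[blobs(S,*B,rs)[1],blobs(T,*B,rt)[1]]
print(o,b)
for k in(o,b): print(tri(k[0][0][0],k[1][0][0]))
mt,_=blobs(T,*G,(250,140,330,225));ms,_=blobs(S,*G,(300,150,400,230))
for n,m,off in(("top",mt,(250,140)),("scene",ms,(300,150))):
    c=max(cv2.findContours(m,0,1)[0],key=cv2.contourArea);c=c+np.array(off)
    print(n,cv2.minAreaRect(c),cv2.boxPoints(cv2.minAreaRect(c)).round(1).tolist(),cv2.contourArea(c))
# rack outline on top plane
g=cv2.cvtColor(T,cv2.COLOR_RGB2GRAY)[180:225,380:460];m=(g<110).astype(np.uint8)
c=max(cv2.findContours(m,0,1)[0],key=cv2.contourArea)+np.array([380,180]);print("rack",cv2.minAreaRect(c));
bx=cv2.boxPoints(cv2.minAreaRect(c));print([plane("top",q,45).round(1).tolist() for q in bx])
f=lambda I,r:cv2.resize(I[r[1]:r[3],r[0]:r[2]],None,fx=6,fy=6,interpolation=cv2.INTER_CUBIC)
a=np.hstack([f(S,(300,155,390,250)),np.zeros((570,1,3),np.uint8)]);
cv2.imwrite("pics/sc.png",a[:,:,::-1]);cv2.imwrite("pics/tc.png",cv2.resize(T[145:225,255:330],None,fx=7,fy=7,interpolation=2)[:,:,::-1])
E
```

```text
[[(array([244.05882353, 260.03921569]), np.int32(51))], [(array([400.95, 207.25]), np.int32(20))]] [[(array([216.97435897, 305.87179487]), np.int32(39))], [(array([444.57142857, 194.33333333]), np.int32(21))]]
(array([ 486.6542853 , -210.02110614,   71.13512816]), np.float64(1.848241275678037))
(array([ 517.51451428, -324.89062766,   75.95188698]), np.float64(1.9620985880706978))
top ((290.5, 174.0), (16.0, 57.0), 90.0) [[262.0, 166.0], [319.0, 166.0], [319.0, 182.0], [262.0, 182.0]] 708.5
scene ((351.0000305175781, 188.50001525878906), (14.849242210388184, 61.51828384399414), 45.0) [[324.0, 205.0], [367.5, 161.5], [378.0, 172.0], [334.5, 215.5]] 764.0
rack ((417.7785949707031, 201.41525268554688), (21.296390533447266, 68.46456146240234), 73.0724868774414)
[[507.0, -164.1, 45.0], [556.9, -342.5, 45.0], [501.5, -356.1, 45.0], [452.2, -178.4, 45.0]]
```

View pics/sc.png

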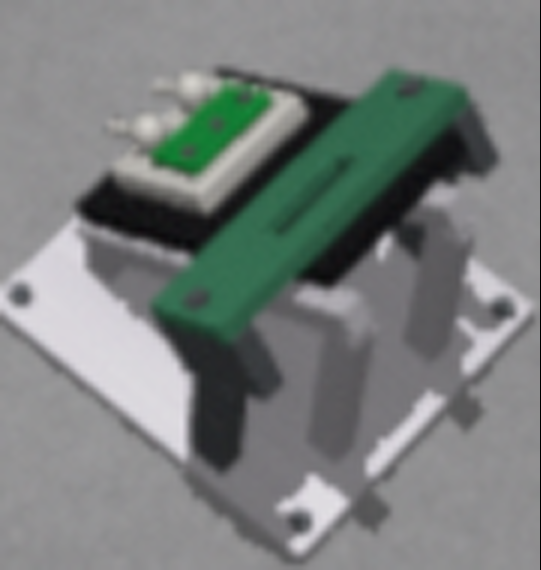

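View pics/tc.png

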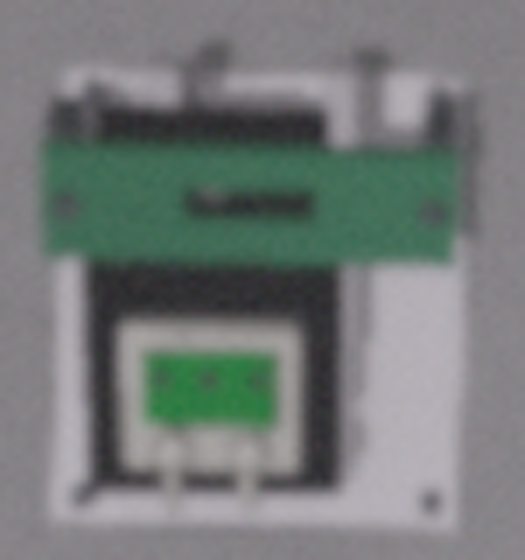

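The crops show the bridge's top-face corners and bolts. The slot is at about (249,203) in the top crop, with a paler spot at its left (+y) end near (211,196), which may be the hole. I'll triangulate these points and check them against the known sizes.

Run:
```python
from h import *
ts=lambda u,v:((u+.5)/7-.5+255,(v+.5)/7-.5+145)
ss=lambda u,v:((u+.5)/6-.5+300,(v+.5)/6-.5+155)
pts={"bolt+y":((410,85),(63,205)),"bolt-y":((197,299),(434,211)),"c+y-x":((390,70),(45,258)),"c+y+x":((468,93),(47,140)),
"c-y-x":((157,303),(450,263)),"c-y+x":((238,325),(461,150)),"slot":((314,194),(249,203))}
X={}
for k,(a,b) in pts.items():
    X[k],e=tri(ss(*a),ts(*b));print(k,X[k].round(1),round(e,1))
c=np.array([X[k] for k in X if k[0]=="c"]);c0=c.mean(0);n=np.linalg.svd(c-c0)[2][2];n*=np.sign(n[2])
y=(X["c+y-x"]+X["c+y+x"]-X["c-y-x"]-X["c-y+x"])/2;x=(X["c+y+x"]+X["c-y+x"]-X["c+y-x"]-X["c-y-x"])/2
print("centre",c0.round(1),"n",n.round(3),"tilt",np.degrees(np.arccos(n[2])).round(1),"len",np.linalg.norm(y).round(1),np.linalg.norm(x).round(1),"yaw",np.degrees(np.arctan2(-y[0],y[1])).round(2))
yb=X["bolt+y"]-X["bolt-y"];print("bolt yaw",np.degrees(np.arctan2(-yb[0],yb[1])),np.linalg.norm(yb),((X["bolt+y"]+X["bolt-y"])/2).round(1))
# dock base corners z~6 (plate)
T=cv2.imread("pics/top0.png")[:,:,::-1]
for q in((62,66),(462,74),(458,530),(52,525)): print("base",plane("top",ts(*q),6).round(1))
for q in((20,294),(503,311),(300,522)): print("base bolts scene",plane("scene",ss(*q),8).round(1))
for z in(126,130,134): print(z,plane("top",ts(249,203),z).round(1),plane("top",ts(211,196),z).round(1))
```

```text
bolt+y [573.5 142.2 125.3] 2.0
bolt-y [568.7   9.5 125.6] 1.1
c+y-x [557.4 151.1 109.9] 0.3
c+y+x [596.2 147.4 135.4] 0.1
c-y-x [552.5   4.3 110. ] 0.1
c-y+x [590.3   1.8 140.3] 5.3
slot [573.8  76.3 123.9] 0.2
centre [574.1  76.1 123.9] n [-0.587  0.036  0.809] tilt 36.0 len 146.3 47.5 yaw -2.12
bolt yaw -2.0659582562530625 132.839817913134 [571.1  75.8 125.4]
base [650.3 154.6   6. ]
base [643.7  -4.2   6. ]
base [462.4   1.8   6. ]
base [467.9 160.3   6. ]
base bolts scene [470.4  13.1   8. ]
base bolts scene [637.6 141.4   8. ]
base bolts scene [630.8   5.7   8. ]
126 [573.4  76.2 126. ] [576.2  89.8 126. ]
130 [572.7  76.  130. ] [575.6  89.5 130. ]
134 [572.1  75.8 134. ] [574.9  89.3 134. ]
```

```bash
cat >> h.py <<'E'
import json,os
from scipy.spatial.transform import Rotation as Rn
def cmd():
    if os.path.exists("cmd.json"): d=json.load(open("cmd.json"));return np.array(d[0]),Rn.from_quat(d[1])
    return np.array([205.041,563.882,218.635]),Rn.from_quat([.17352,.98483,0,0])
def upd(row):  # record last row sent
    p,R=cmd();p=p+R.apply(row[:3]);R=R*Rn.from_rotvec(row[3:]);json.dump([p.tolist(),R.as_quat().tolist()],open("cmd.json","w"))
    s=bot.state();e=s["position"]-p;print("cmd",p.round(2),"meas-cmd",e.round(2),"rot err",(R.inv()*Rn.from_quat(s["orientation"])).as_rotvec().round(4))
def to(p1,R1):
    p,R=cmd();print("shift",R.inv().apply(np.array(p1)-p).round(2),"turn",(R.inv()*R1).as_rotvec().round(4))
YAW=-.037
Rb=Rn.from_euler("z",YAW)*Rn.from_euler("y",-35,degrees=True)      # bridge frame
flip=Rn.from_matrix([[-1,0,0],[0,1,0],[0,0,-1]])
Rdown=Rn.from_euler("z",YAW)*flip; Rins=Rb*flip
C=np.array([573.8,76.2,124.])
E
python3 - <<'E'
from h import *
S=cv2.imread("pics/scene0.png")[:,:,::-1];T=cv2.imread("pics/top0.png")[:,:,::-1]
for z in(71,76,79): print(z,plane("top",(400.95,207.25),z).round(1),plane("scene",(244.06,260.04),z-4).round(1))
print(Rb.as_matrix().round(3).tolist())
to([487,-208,160],Rdown)
a=cv2.resize(S[240:335,195:270],None,fx=5,fy=5,interpolation=2);b=cv2.resize(T[178:225,380:460],None,fx=5,fy=5,interpolation=2)
o=np.zeros((475,785,3),np.uint8);o[:,:375]=a;o[:235,380:780]=b;cv2.imwrite("pics/rk.png",o[:,:,::-1])
E
```

```text
71 [ 487.2 -209.3   71. ] [ 484.5 -209.9   67. ]
76 [ 486.8 -208.4   76. ] [ 486.4 -210.9   72. ]
79 [ 486.5 -207.8   79. ] [ 487.5 -211.5   75. ]
[[0.819, 0.037, -0.573], [-0.03, 0.999, 0.021], [0.574, 0.0, 0.819]]
shift [-528.79 -629.03   58.63] turn [ 0.      0.     -0.3118]
```

View pics/rk.png

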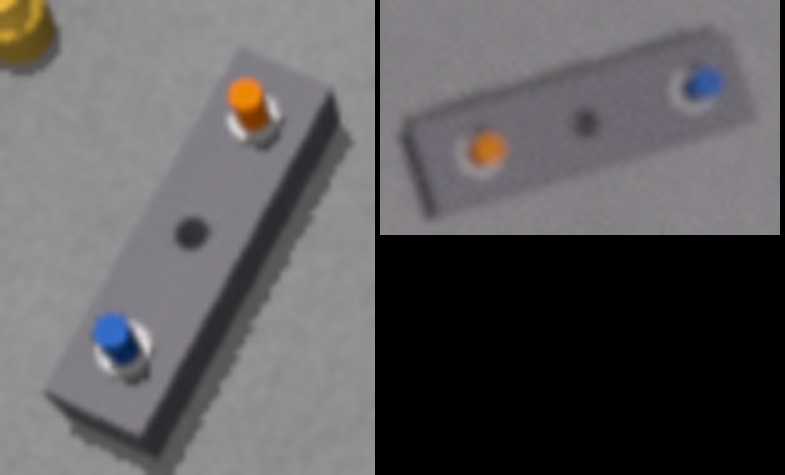

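The rack crop shows the orange head top at (246,92) in the scene half and (489,149) in the top half. The middle hole is at (191,233) and (585,123). I'll start the move and refine these points afterwards.

Call:
servo_tool:
  motion:
    - [-31,-37,3.5,0,0,-0.03]
    - [-62,-74,7,0,0,-0.06]
    - [-93,-111,10.5,0,0,-0.09]
    - [-124,-148,14,0,0,-0.12]
    - [-155,-185,17.5,0,0,-0.15]
    - [-186,-222,20.6,0,0,-0.18]
    - [-217,-258,24,0,0,-0.21]
    - [-248,-295,27.5,0,0,-0.24]
    - [-279,-332,31,0,0,-0.27]
    - [-310,-369,34,0,0,-0.3]

```text
time_s: 1.1
position: [370.2, 109.3, 184.3]
orientation: [0.024, 1.0, 0.0, 0.0]
ft_force: [0.4, 0.7, 0.3]
finger_gap: 0.999
finger_force: 0.0
```

Run:
```python
from h import *
upd([-310,-369,34,0,0,-0.3])
print("head",tri((243.8,258.0),(401.4,207.4)),"hole",tri((232.8,286.2),(420.6,202.2)),"collar",tri((245.2,263.6),(399.8,208)))
print("blue",tri(((112+.5)/5-.5+195,(328+.5)/5-.5+240),((707-380+.5)/5-.5+380,(83+.5)/5-.5+178)))
to([487,-208,130],Rdown)
```

```text
cmd [370.26 111.15 184.64] meas-cmd [-0.02 -1.85 -0.29] rot err [-0.0001 -0.0002 -0.0016]
head (array([ 485.77096832, -209.01118142,   80.13093607]), np.float64(0.7061692992461153)) hole (array([ 501.5659308 , -267.73329225,   45.73696318]), np.float64(1.089338944874774)) collar (array([ 486.76517086, -210.73451819,   50.03748847]), np.float64(1.4723628615938076))
blue (array([ 517.62909666, -324.49614883,   80.03540148]), np.float64(1.056370326004742))
shift [-132.17 -313.08   54.64] turn [ 0.      0.     -0.0118]
```

Call:
servo_tool:
  motion:
    - [-17,-42,9,0,0,-0.0118]
    - [-34,-83,18,0,0,-0.0118]
    - [-52,-125,28,0,0,-0.0118]
    - [-70,-167,37,0,0,-0.0118]
    - [-87,-209,46,0,0,-0.0118]
    - [-105,-251,56,0,0,-0.0118]
    - [-122,-293,65,0,0,-0.0118]
    - [-131.2,-314.6,69.6,0,0,-0.0118]
    - [-131.2,-314.6,69.6,0,0,-0.0118]
    - [-131.2,-314.6,69.6,0,0,-0.0118]

```text
time_s: 2.1
position: [485.3, -209.3, 114.3]
orientation: [0.019, 1.0, 0.001, -0.001]
ft_force: [0.2, 0.0, 0.1]
finger_gap: 1.0
finger_force: 0.0
```

Run:
```python
from h import *
upd([-131.2,-314.6,69.6,0,0,-0.0118])
to([486,-209.5,51.5],Rdown)
```

```text
cmd [ 485.95 -209.47  115.03] meas-cmd [-0.63  0.18 -0.73] rot err [-0.0011  0.0016  0.0011]
shift [-5.000e-02 -2.000e-02  6.353e+01] turn [ 0.  0. -0.]
```

Call:
servo_tool:
  motion:
    - [-0.6,0,10,0,0,0]
    - [-0.6,0,22,0,0,0]
    - [-0.6,0,34,0,0,0]
    - [-0.6,0,46,0,0,0]
    - [-0.6,0,56,0,0,0]
    - [-0.6,0,62.5,0,0,0]
    - [-0.6,0,62.5,0,0,0]
    - [-0.6,0,62.5,0,0,0]
    - [-0.6,0,62.5,0,0,0]
    - [-0.6,0,62.5,0,0,0]
  gripper: 0.5

```text
time_s: 3.1
position: [487.0, -209.8, 53.2]
orientation: [0.019, 1.0, -0.0, 0.001]
ft_force: [0.2, 0.0, 0.5]
finger_gap: 0.5
finger_force: 0.0
```

Call:
servo_tool:
  motion:
    - [0,0,0,0,0,0]
    - [0,0,0,0,0,0]
    - [0,0,0,0,0,0]
    - [0,0,0,0,0,0]
    - [0,0,0,0,0,0]
    - [0,0,0,0,0,0]
    - [0,0,0,0,0,0]
    - [0,0,0,0,0,0]
    - [0,0,0,0,0,0]
    - [0,0,0,0,0,0]
  gripper: 0.1

```text
time_s: 4.1
position: [486.6, -209.6, 52.6]
orientation: [0.018, 1.0, -0.0, 0.0]
ft_force: [-0.2, -0.2, 0.8]
finger_gap: 0.167
finger_force: 30.0
```

Run:
```python
from h import *
upd([-.6,0,62.5,0,0,0]);s=bot.state()
for k in("position","ft_force","torque","finger_gap","finger_force"): print(k,np.round(s[k],3))
```

```text
cmd [ 486.55 -209.5    52.53] meas-cmd [ 0.05 -0.07  0.04] rot err [ 0.0001 -0.0001 -0.    ]
position [ 486.599 -209.562   52.58 ]
ft_force [-0.162 -0.157  0.753]
torque [-0.089  0.04   0.056]
finger_gap 0.167
finger_force 30.0
```

Call:
servo_tool:
  motion:
    - [0,0,-10,0,0,0]
    - [0,0,-25,0,0,0]
    - [0,0,-45,0,0,0]
    - [0,0,-65,0,0,0]
    - [0,0,-85,0,0,0]
    - [0,0,-105,0,0,0]
    - [0,0,-125,0,0,0]
    - [0,0,-135,0,0,0]
    - [0,0,-135,0,0,0]
    - [0,0,-135,0,0,0]

```text
time_s: 5.1
position: [486.4, -209.4, 187.4]
orientation: [0.018, 1.0, 0.0, -0.0]
ft_force: [-0.0, 0.5, -1.7]
finger_gap: 0.164
finger_force: 30.0
```

Run:
```python
from h import *
upd([0,0,-135,0,0,0]);s=bot.state();print(np.round(s["ft_force"],2),s["finger_gap"])
to(C+Rb.apply([0,13,7.6+59]),Rins)
print(C+Rb.apply([0,13,7.6+59]))
```

```text
cmd [ 486.55 -209.5   187.53] meas-cmd [-0.12  0.08 -0.18] rot err [-0.      0.0001 -0.    ]
[-0.03  0.48 -1.74] 0.16434365600583015
shift [-38.42 301.73   8.98] turn [-0.     -0.6109 -0.    ]
[536.10684465  90.6041871  178.55552615]
```

Call:
servo_tool:
  motion:
    - [-4,35,0,0,-0.07,0]
    - [-9,70,0,0,-0.14,0]
    - [-13,105,1,0,-0.21,0]
    - [-18,140,2,0,-0.28,0]
    - [-22,175,3,0,-0.35,0]
    - [-27,210,4,0,-0.42,0]
    - [-31,245,5.5,0,-0.49,0]
    - [-36,280,7,0,-0.56,0]
    - [-38.4,301.7,9,0,-0.6109,0]
    - [-38.4,301.7,9,0,-0.6109,0]

```text
time_s: 6.1
position: [533.7, 93.1, 174.8]
orientation: [0.016, 0.954, -0.005, 0.299]
ft_force: [-0.7, -0.3, -0.4]
finger_gap: 0.168
finger_force: 30.0
```

Run:
```python
from h import *
upd([-38.4,301.7,9,0,-.6109,0])
S=bot.get_image("scene");T=bot.get_image("top");s=bot.state();print(np.round(s["ft_force"],2),np.round(s["torque"],3))
cv2.imwrite("pics/s2.png",S[:,:,::-1]);cv2.imwrite("pics/t2.png",T[:,:,::-1])
tip=C+Rb.apply([0,13,25]);print("expected tip",tip.round(1),proj("scene",tip),proj("top",tip))
o=np.zeros((540,790,3),np.uint8);a=cv2.resize(S[145:235,310:390],None,fx=5,fy=5,interpolation=2);b=cv2.resize(T[140:220,255:330],None,fx=5,fy=5,interpolation=2)
o[:450,:400]=a;o[:400,410:785]=b;cv2.imwrite("pics/c2.png",o[:,:,::-1])
```

```text
cmd [536.09  90.58 178.53] meas-cmd [-2.41  2.56 -3.7 ] rot err [-0.0021  0.0035 -0.0035]
[ 0.44  0.03 -0.61] [ 0.03   0.307 -0.033]
expected tip [560.   89.7 144.5] [351.25554219 175.53750622] [284.40445935 177.82956479]
```

View pics/c2.png

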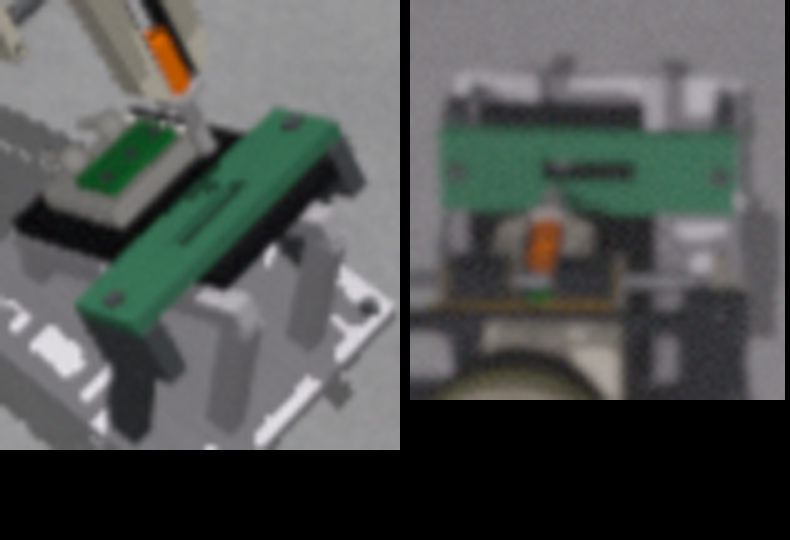

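The pin is held along the bridge normal. In the scene half the nose is near (210,152), close to the predicted point, and the pale spot in the top half again puts the hole towards +y in the slot. I'll go down gently.

Call:
servo_tool:
  motion:
    - [0,0,0,0,0,0]
    - [0,0,5,0,0,0]
    - [0,0,11,0,0,0]
    - [0,0,17,0,0,0]
    - [0,0,21,0,0,0]
    - [0,0,22,0,0,0]
    - [0,0,22,0,0,0]
    - [0,0,22,0,0,0]
    - [0,0,22,0,0,0]
    - [0,0,22,0,0,0]

```text
time_s: 7.2
position: [548.8, 90.2, 160.9]
orientation: [0.018, 0.953, -0.006, 0.301]
ft_force: [0.4, 0.2, -0.6]
finger_gap: 0.163
finger_force: 30.0
```

```bash
cat >> h.py <<'E'
def rep(row):
    upd(row);s=bot.state();p=Rb.inv().apply(s["position"]-C)
    print("t",round(s["time_s"],1),"bridge x,y",p[:2].round(2),"collar d",(p[2]-7.6).round(2),"tip",(p[2]-41.6).round(2),"F_b",Rb.inv().apply(s["ft_force"]).round(2),"M_b",Rb.inv().apply(s["torque"]).round(3),"gap",round(s["finger_gap"],3))
E
python3 -c "
from h import *
rep([0,0,22,0,0,0])"
```

```text
cmd [548.7   90.11 160.51] meas-cmd [0.09 0.13 0.36] rot err [-0.0002 -0.0005 -0.0001]
t 7.2 bridge x,y [ 0.26 13.1 ] collar d 37.24 tip 3.24 F_b [ 0.    0.25 -0.74] M_b [ 0.12   0.357 -0.022] gap 0.163
```

Call:
servo_tool:
  motion:
    - [0,0,0.6,0,0,0]
    - [0,0,1.2,0,0,0]
    - [0,0,1.8,0,0,0]
    - [0,0,2.4,0,0,0]
    - [0,0,3,0,0,0]
    - [0,0,3.5,0,0,0]
    - [0,0,4,0,0,0]
    - [0,0,4.5,0,0,0]
    - [0,0,5,0,0,0]
    - [0,0,5,0,0,0]

```text
time_s: 8.2
position: [551.3, 90.0, 156.0]
orientation: [0.018, 0.954, -0.006, 0.3]
ft_force: [0.2, -0.6, -1.9]
finger_gap: 0.165
finger_force: 30.0
```

```bash
python3 -c "
from h import *
rep([0,0,5,0,0,0])"
```

```text
cmd [551.57  90.   156.42] meas-cmd [-0.26 -0.01 -0.45] rot err [ 0.0001  0.0008 -0.    ]
t 8.2 bridge x,y [-0.49 12.96] collar d 31.78 tip -2.22 F_b [-0.95 -0.63 -1.69] M_b [ 0.04   0.581 -0.008] gap 0.165
```

Call:
servo_tool:
  motion:
    - [0,0,0.5,0,0,0]
    - [0,0,1,0,0,0]
    - [0,0,1.5,0,0,0]
    - [0,0,2,0,0,0]
    - [0,0,2.5,0,0,0]
    - [0,0,3,0,0,0]
    - [0,0,3.5,0,0,0]
    - [0,0,4,0,0,0]
    - [0,0,4,0,0,0]
    - [0,0,4,0,0,0]

```text
time_s: 9.2
position: [553.7, 89.9, 152.8]
orientation: [0.018, 0.954, -0.006, 0.3]
ft_force: [-1.4, 0.4, -3.1]
finger_gap: 0.163
finger_force: 30.0
```

```bash
python3 -c "
from h import *
rep([0,0,4,0,0,0])"
```

```text
cmd [553.86  89.92 153.14] meas-cmd [-0.17 -0.04 -0.3 ] rot err [ 0.0001  0.0005 -0.    ]
t 9.2 bridge x,y [-0.33 12.93] collar d 27.84 tip -6.16 F_b [-2.88  0.33 -1.72] M_b [0.057 0.888 0.018] gap 0.163
```

Call:
servo_tool:
  motion:
    - [0.4,0,0,0,0,0]
    - [0.8,0,0,0,0,0]
    - [0.8,0,0.5,0,0,0]
    - [0.8,0,1,0,0,0]
    - [0.8,0,1.5,0,0,0]
    - [0.8,0,2,0,0,0]
    - [0.8,0,2.5,0,0,0]
    - [0.8,0,3,0,0,0]
    - [0.8,0,3,0,0,0]
    - [0.8,0,3,0,0,0]

```text
time_s: 10.2
position: [555.0, 89.9, 150.3]
orientation: [0.018, 0.954, -0.006, 0.301]
ft_force: [-0.2, -0.2, -1.3]
finger_gap: 0.168
finger_force: 30.0
```

```bash
python3 -c "
from h import *
rep([0.8,0,3,0,0,0])"
```

```text
cmd [554.92  89.88 150.23] meas-cmd [0.08 0.01 0.04] rot err [-0.     -0.0001  0.    ]
t 10.2 bridge x,y [-0.73 12.98] collar d 24.98 tip -9.02 F_b [-0.91 -0.19 -0.94] M_b [0.059 0.546 0.029] gap 0.168
```

Call:
servo_tool:
  motion:
    - [0,0,0.5,0,0,0]
    - [0,0,1,0,0,0]
    - [0,0,1.5,0,0,0]
    - [0,0,2,0,0,0]
    - [0,0,2.5,0,0,0]
    - [0,0,3,0,0,0]
    - [0,0,3,0,0,0]
    - [0,0,3,0,0,0]
    - [0,0,3,0,0,0]
    - [0,0,3,0,0,0]

```text
time_s: 11.2
position: [556.7, 89.8, 147.8]
orientation: [0.018, 0.954, -0.006, 0.301]
ft_force: [-0.7, -0.2, -2.0]
finger_gap: 0.163
finger_force: 30.0
```

```bash
python3 -c "
from h import *
rep([0,0,3,0,0,0])"
```

```text
cmd [556.64  89.82 147.77] meas-cmd [ 0.01 -0.02  0.01] rot err [ 0. -0.  0.]
t 11.2 bridge x,y [-0.81 12.95] collar d 22.0 tip -12.0 F_b [-1.66 -0.25 -1.24] M_b [-0.08   0.473 -0.069] gap 0.163
```

Call:
servo_tool:
  motion:
    - [0,0,0.5,0,0,0]
    - [0,0,1,0,0,0]
    - [0,0,1.5,0,0,0]
    - [0,0,2,0,0,0]
    - [0,0,2.5,0,0,0]
    - [0,0,3,0,0,0]
    - [0,0,3.5,0,0,0]
    - [0,0,4,0,0,0]
    - [0,0,4,0,0,0]
    - [0,0,4,0,0,0]

```text
time_s: 12.2
position: [558.9, 89.7, 144.5]
orientation: [0.018, 0.954, -0.006, 0.301]
ft_force: [0.3, -0.4, -1.9]
finger_gap: 0.164
finger_force: 30.0
```

```bash
python3 -c "
from h import *
rep([0,0,4,0,0,0])"
```

```text
cmd [558.94  89.73 144.49] meas-cmd [-0.   -0.02 -0.03] rot err [ 0.  0. -0.]
t 12.2 bridge x,y [-0.84 12.95] collar d 17.96 tip -16.04 F_b [-0.79 -0.43 -1.75] M_b [ 0.026  0.467 -0.027] gap 0.164
```

The nose has passed the depth of the tongue with no contact, so it is in the hole. I'll carry on down.

Call:
servo_tool:
  motion:
    - [0,0,1,0,0,0]
    - [0,0,2,0,0,0]
    - [0,0,3,0,0,0]
    - [0,0,4,0,0,0]
    - [0,0,5,0,0,0]
    - [0,0,6,0,0,0]
    - [0,0,7,0,0,0]
    - [0,0,8,0,0,0]
    - [0,0,8,0,0,0]
    - [0,0,8,0,0,0]

```text
time_s: 13.2
position: [563.5, 89.6, 137.9]
orientation: [0.018, 0.954, -0.006, 0.301]
ft_force: [-0.7, 0.1, -1.0]
finger_gap: 0.17
finger_force: 30.0
```

```bash
python3 -c "
from h import *
rep([0,0,8,0,0,0])"
```

```text
cmd [563.52  89.56 137.94] meas-cmd [ 0.    0.   -0.05] rot err [ 0.      0.0001 -0.    ]
t 13.2 bridge x,y [-0.85 12.97] collar d 9.95 tip -24.05 F_b [-1.19  0.08 -0.42] M_b [-0.043  0.475 -0.029] gap 0.17
```

Call:
servo_tool:
  motion:
    - [0,0,1,0,0,0]
    - [0,0,2,0,0,0]
    - [0,0,3,0,0,0]
    - [0,0,4,0,0,0]
    - [0,0,5,0,0,0]
    - [0,0,5.5,0,0,0]
    - [0,0,6,0,0,0]
    - [0,0,6.5,0,0,0]
    - [0,0,7,0,0,0]
    - [0,0,7,0,0,0]

```text
time_s: 14.2
position: [567.5, 89.4, 132.1]
orientation: [0.018, 0.954, -0.006, 0.301]
ft_force: [-1.6, -0.6, -2.2]
finger_gap: 0.163
finger_force: 30.0
```

```bash
python3 -c "
from h import *
rep([0,0,7,0,0,0])"
```

```text
cmd [567.53  89.41 132.2 ] meas-cmd [-0.01  0.   -0.08] rot err [ 0.      0.0001 -0.    ]
t 14.2 bridge x,y [-0.88 12.98] collar d 2.93 tip -31.07 F_b [-2.59 -0.61 -0.9 ] M_b [-0.092  0.534  0.01 ] gap 0.163
```

Call:
servo_tool:
  motion:
    - [0.3,0,0.3,0,0,0]
    - [0.3,0,0.6,0,0,0]
    - [0.3,0,0.9,0,0,0]
    - [0.3,0,1.2,0,0,0]
    - [0.3,0,1.5,0,0,0]
    - [0.3,0,1.8,0,0,0]
    - [0.3,0,2.1,0,0,0]
    - [0.3,0,2.4,0,0,0]
    - [0.3,0,2.4,0,0,0]
    - [0.3,0,2.4,0,0,0]

```text
time_s: 15.2
position: [568.7, 89.4, 130.1]
orientation: [0.018, 0.954, -0.006, 0.301]
ft_force: [-0.2, -0.2, 0.3]
finger_gap: 0.165
finger_force: 30.0
```

```bash
python3 -c "
from h import *
rep([0.3,0,2.4,0,0,0])"
```

```text
cmd [568.66  89.37 130.07] meas-cmd [ 0.01  0.01 -0.  ] rot err [-0.      0.     -0.0001]
t 15.2 bridge x,y [-1.12 12.98] collar d 0.58 tip -33.42 F_b [ 0.04 -0.17  0.36] M_b [ 0.031  0.383 -0.006] gap 0.165
```

Call:
servo_tool:
  motion:
    - [0,0,0.2,0,0,0]
    - [0,0,0.4,0,0,0]
    - [0,0,0.6,0,0,0]
    - [0,0,0.8,0,0,0]
    - [0,0,1,0,0,0]
    - [0,0,1.2,0,0,0]
    - [0,0,1.2,0,0,0]
    - [0,0,1.2,0,0,0]
    - [0,0,1.2,0,0,0]
    - [0,0,1.2,0,0,0]

```text
time_s: 16.2
position: [569.3, 89.4, 129.2]
orientation: [0.018, 0.954, -0.006, 0.301]
ft_force: [-5.1, -0.5, 4.3]
finger_gap: 0.167
finger_force: 30.0
```

```bash
python3 -c "
from h import *
rep([0,0,1.2,0,0,0])"
```

```text
cmd [569.35  89.35 129.08] meas-cmd [-0.01  0.01  0.14] rot err [ 0. -0. -0.]
t 16.2 bridge x,y [-1.05 12.98] collar d -0.49 tip -34.49 F_b [-1.7  -0.65  6.46] M_b [-0.042  0.772  0.007] gap 0.167
```

Call:
servo_tool:
  motion:
    - [0.1,0,0.1,0,0,0]
    - [0.1,0,0.2,0,0,0]
    - [0.1,0,0.3,0,0,0]
    - [0.1,0,0.4,0,0,0]
    - [0.1,0,0.4,0,0,0]
    - [0.1,0,0.4,0,0,0]
    - [0.1,0,0.4,0,0,0]
    - [0.1,0,0.4,0,0,0]
    - [0.1,0,0.4,0,0,0]
    - [0.1,0,0.4,0,0,0]

```text
time_s: 17.2
position: [569.4, 89.4, 129.2]
orientation: [0.018, 0.954, -0.006, 0.301]
ft_force: [-12.3, -0.9, 9.5]
finger_gap: 0.167
finger_force: 30.0
```

```bash
python3 -c "
from h import *
rep([0.1,0,0.4,0,0,0])"
```

```text
cmd [569.5   89.34 128.7 ] meas-cmd [-0.08  0.02  0.48] rot err [ 0.0001  0.0001 -0.0001]
t 17.2 bridge x,y [-1.02 12.98] collar d -0.57 tip -34.57 F_b [-4.58 -1.4  14.83] M_b [-0.23   1.105  0.016] gap 0.167
```

Call:
servo_tool:
  motion:
    - [0,0,-0.2,0,0,0]
    - [0,0,-0.2,0,0,0]
    - [0,0,-0.2,0,0,0]
    - [0,0,-0.2,0,0,0]
    - [0,0,-0.2,0,0,0]
    - [0,0,-0.2,0,0,0]
    - [0,0,-0.2,0,0,0]
    - [0,0,-0.2,0,0,0]
    - [0,0,-0.2,0,0,0]
    - [0,0,-0.2,0,0,0]
  gripper: 0.5

```text
time_s: 18.2
position: [569.4, 89.4, 128.9]
orientation: [0.018, 0.954, -0.006, 0.301]
ft_force: [0.3, 1.1, -0.5]
finger_gap: 0.497
finger_force: 0.0
```

Call:
servo_tool:
  motion:
    - [0,0,-5,0,0,0]
    - [0,0,-15,0,0,0]
    - [0,0,-30,0,0,0]
    - [0,0,-50,0,0,0]
    - [0,0,-75,0,0,0]
    - [0,0,-100,0,0,0]
    - [0,0,-125,0,0,0]
    - [0,0,-140,0,0,0]
    - [0,0,-150,0,0,0]
    - [0,0,-150,0,0,0]

```text
time_s: 19.2
position: [483.7, 92.8, 253.7]
orientation: [0.018, 0.953, -0.005, 0.302]
ft_force: [0.2, -0.3, -0.2]
finger_gap: 0.503
finger_force: 0.0
```

Run:
```python
from h import *
upd([0,0,-.2,0,0,0]);rep([0,0,-150,0,0,0])
S=bot.get_image("scene");T=bot.get_image("top")
e=C+Rb.apply([1,13,34]);print("expected head top",proj("scene",e),proj("top",e))
o=np.zeros((540,790,3),np.uint8);a=cv2.resize(S[145:250,300:390],None,fx=4.4,fy=5,interpolation=2);b=cv2.resize(T[140:220,255:330],None,fx=5,fy=5,interpolation=2)
o[:a.shape[0],:a.shape[1]]=a;o[:400,410:785]=b;cv2.imwrite("pics/c3.png",o[:,:,::-1])
```

```text
cmd [569.38  89.34 128.86] meas-cmd [-85.71   3.42 124.83] rot err [-0.0007 -0.003   0.0001]
cmd [483.4   92.53 251.73] meas-cmd [0.28 0.24 1.96] rot err [-0.0007 -0.003   0.0001]
t 19.2 bridge x,y [ 0.11 13.22] collar d 150.64 tip 116.64 F_b [ 0.05 -0.26 -0.33] M_b [0.007 0.294 0.004] gap 0.503
expected head top [350.05854672 172.70392302] [284.18016248 179.07278784]
```

View pics/c3.png

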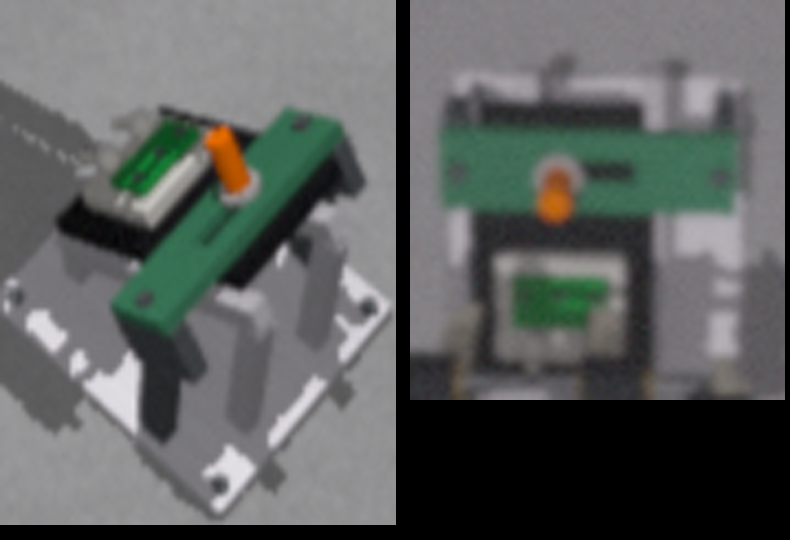

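The pin stands upright on the bridge with its collar flat in the slot, at (238,188) in the scene half and (558,175) in the top half. The gripper is clear of it.

```bash
python3 -c "
from station import bot
print(bot.hand_in())"
```

```text
the job is handed in; nothing more can be done
None
```

The orange pin is through the bridge slot and the carrier's hole, collar seated on the bridge and released. The job was handed in at about 19 s, and the hand-in returned no verdict.

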